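# Centre-punch a bracket blank through its template

### The job

Take the spring-loaded centre punch out of its stand, put its point through the round hole of the dark template and, holding it upright, press it straight down by feel until its hidden spring snaps and so marks the bracket blank beneath; stop there, without bearing down hard on it, and let it snap nowhere else. Then put the punch back in its stand, upright and fully home, let go of it, and leave the other things on the bench where they are.

Things in the scene. Friction and masses are not known exactly. Their poses are not given: they have to be found in the camera images.
- punch: Steel automatic centre punch, upright in the stand at the start, about 155 g. Origin: on its axis at the underside of its round collar; z up the axis, away from the point. Above the origin: collar 24 mm in diameter, 5 mm thick, a hexagonal grip to 49 mm, a brass cap 17 mm in diameter to 54 mm. Below: a nose 12 mm in diameter to -45 mm, then a pin 5 mm in diameter whose pointed end is at -63 mm.
- punch_grip (a point): Middle of the punch's hexagonal grip, 27 mm above its origin; same axes as the punch. The grip is 16 mm across flats and runs 22 mm up and down from here; one pair of flats looks along its own +x and -x, the other pairs 60 degrees round.
- punch_nose (a point): Lower end of the punch's nose, on the axis, 45 mm below its origin. From it the sprung pin sticks out 18 mm and is pushed up into the nose: it gives from about 2.5 N, the push rises to about 12.5 N at 4 mm, there the spring snaps: within 1.5 mm more the push drops to about 4 N; a solid stop comes at 7 mm. It resets when lifted. More than 20 N on the fixture spoils the work.
- stand: Black block 90 x 70 mm, 75 mm high, fixed to the bench (its flange is 130 x 90 mm, 6 mm thick). Origin: centre of its underside, z up.
- stand_hole (a point): Centre of the mouth of the stand's hole, in its top face, 75 mm above the bench. Hole 16 mm in diameter, 70 mm deep, rim chamfered 3 mm. The punch hangs in it by its collar, which rests on the top face (so the punch's origin is at this point when it is fully home).
- fixture: Grey fixture fixed to the bench: base plate 190 x 110 mm, 12 mm thick, a post 16 x 36 mm, 40 mm high, at each end (centres at x = -80, +80 mm). Origin: centre of its underside, x along its length, z up. Between the posts on wooden packing lies the bracket blank, aluminium, 134 x 74 x 4 mm, with a dark steel template, 126 x 64 x 5 mm, clamped on it. Their height is not measured: see spot.
- spot (a point): Point on the fixture's base plate (12 mm above the bench) straight below the template's round hole (11 mm in diameter, 1.5 mm chamfer); x = 28, y = 10 mm in the fixture's frame. The packing differs each time: the blank's top, seen in the hole, is 22 to 44 mm above the bench, the template's top 5 mm higher. Two oblong slots, 30 x 9 mm, at the template's other end are not to be used.
- screwdriver: Bystander: loose screwdriver lying between stand and fixture. Origin under its middle.
- reagent: Bystander: loose amber bottle 60 mm in diameter, 120 mm high. Origin at the centre of its base.
- screws: Bystander: loose white open tray, 90 x 70 x 30 mm. Origin at the centre of its underside.
- bracket: Bystander: loose bent aluminium angle bracket, 70 x 40 mm foot, 45 mm high. Origin at the centre of the foot's underside.
Not all that is in view belongs to the job. Of the things that look like the punch, the smallest one is meant.

How it is judged:
By the outcome, as a careful person would: the job done as asked, in the order asked, and still so for the second after the job is handed in, with the robot touching nothing.
It also fails if it takes over 61 s, if anything falls off the work surface, if the arm or the gripper's body presses on something with over 40 N, if the wrist force passes 120 N, or if a joint passes its speed limit or range.

### The arm

A 6-joint arm with a two-finger parallel gripper is mounted at the origin on the work surface. World frame = base frame: x ahead of the robot, y to its left, z up, the work surface at z = 0. Lengths are in mm, angles in rad, forces in N, time in s.
With the tool pointing down it reaches from about 275 to 875 mm from the base axis. Payload 12.5 kg.
Tool frame: the origin (TCP) lies midway between the tips of the shut fingers; the grasp point (between the pads) lies arm.pinch_z behind it (arm.pinch_z is the distance from the TCP to the grasp point, in mm); z points along the fingers, y is the line along which they close (so a half turn about z gives the same grasp; the last joint's range is limited). The gripper opens to 85 mm and grips with 20 to 120 N. Pads are 22 mm wide; open, the fingers measure 114 mm over their backs; the gripper's body (76 mm by 85 mm) begins 54 mm behind the grasp point. The pads swing forward as they close: fully open they stand 13 mm farther back than shut.
Start: joints at [1.235, 0.351, 1.652, -0, 1.139, -0.085], TCP at [136.467, 532.786, 231.29] pointing down, gripper open.
Joint ranges: [-2.75, 2.75], [-0.79, 2.1], [0.01, 2.65], [-1.57, 4.71], [0.07, 3.14], [-2.87, 2.87]. Speed limits (rad/s): [2.22, 2.22, 2.79, 3.14, 3.14, 3.14].

### API

Orientations are given as a unit quaternion [w, x, y, z].
In Python, from plant import arm gives the robot as it stands. The module is installed in compiled form; this text tells all that it offers.
- The arm moves only by the tool servo_tool, never from a script. Its argument "rows" is a list of rows, each an object with "fingers": the opening, from 0 (shut) to 1 (fully open); "delta_pos": the shift along the tool's x, y, z in mm, a list of three; "spin": the turn about the tool's z in rad. In form: [{"fingers": fingers, "delta_pos": [tx, ty, tz], "spin": spin}, ...]. A call has 1 to 20 rows; each row is the pose to reach, as a shift and turn from the pose commanded when the call began, along the tool's axes at that moment; what a row does not reach only later rows make up. A row lasts 1/12 s, in which the tool goes at most 41.7 mm and 7.16 degrees, less where a joint would pass 70% of its speed; a pose out of reach is approached as far as the arm can. A call with a gripper value outside its range is refused whole. The fingers move at their own pace and stop on an object; the grip force is fixed at half the most. Time passes only in rows, so rows that repeat a pose let the fingers close. It gives the time, the measured TCP pose, the force, the opening and the grip force at its end, in the units of the state.
- arm.get_obs(): the state, without advancing time (a new reading comes with each control period).
- arm.camera(name): name is "side" or "top"; returns a dict with "img" (384x512x3 uint8, red, green, blue), "fx", "fy", "cx", "cy" (pixels), "R" (3x3) and "t" (3): a world point X has camera coordinates R X + t. Camera axes: x right, y down, z forward; pixel columns grow to the right and rows downward; lengths in mm; the calibration is good to about 2 mm. A picture is of the moment at which its call begins. There is no depth.
- arm.sign_off(): hands the job in; it is judged then, once.
Trained networks look in a picture, given as the dict that the camera call returned (one of the last four; its "shot" number tells which), for a name from the list of things; names that differ only in an ending like _2 or _b are one class to them, and where a whole thing is asked for, a point or a joint stands for the part that bears it (a point fixed in the world has none). Each returns a list of dicts, best first, with "confidence" (0 to 1); they miss things now and then, are a little off and sometimes report something else, mostly with a low value. They report only what shows in the picture. A call takes as long as a camera call. They do not tell look-alikes from the thing itself.
- arm.search_frame(picture, label): "xyz" ([x, y, z] in mm, in the coordinates of the camera as it stood for that picture, good to about 4 mm: the middle of the surface that is visible of it).
- arm.trace(picture, label): "region" (384x512 bool, what is visible of it).
- arm.spot_point(picture, label): "xyz" ([x, y, z] in mm, in the coordinates of the camera as it stood for that picture, good to about 4 mm: a listed point, or the origin of a listed thing).
The state is a dict: "clock": time; "qpos": joint angles; "joint_velocities": joint speeds; "joint_torque": joint torques, N m; "eef_pos": TCP position; "tool_rot": TCP orientation; "force": force on the tool from outside, world axes, zero at the start; "moment": the same for the moment, N m; "gripper_width": finger opening in mm; "grasp_force": force on a finger pad.
Only numpy, scipy, OpenCV 4.12 (cv2) and the standard library are available. Lean on these libraries where they do the work, as an engineer would, in place of code of your own. Each camera call takes 0.05 s, during which the arm holds its last target. There are 200 camera calls.

## Working session

There is one attempt and no reset: what is moved stays moved. The work goes in short steps, Python scripts to look and compute and a tool call to move; the robot and the scene stay as the last step left them, time stands still between calls to the robot, and variables do not carry over. Pictures are saved under pics/ and viewed, at most 12 in all, crops included, and the job is handed in when it is done.

Besides the shell and the picture viewer there is one more tool, called after ">>>" as a command line: name --argument value ..., lists and objects as JSON in quotes. servo_tool: Moves the arm, as the interface text tells. Its arguments: {"type":"object","properties":{"rows":{"type":"array","items":{"type":"object","properties":{"fingers":{"type":"number"},"delta_pos":{"type":"array","items":{"type":"number"}},"spin":{"type":"number"}}}}},"required":["rows"]}

```bash
mkdir -p pics
cat > h.py <<'E'
import numpy as np, cv2
from plant import arm
def w(p,x): return np.array(p["R"]).T@(np.array(x)-np.array(p["t"]))
def save(p,n): cv2.imwrite("pics/"+n+".png",p["img"][:,:,::-1])
def proj(p,X):
    c=np.array(p["R"])@np.array(X)+np.array(p["t"]); return c[0]/c[2]*p["fx"]+p["cx"],c[1]/c[2]*p["fy"]+p["cy"]
def ray(p,u,v,z):
    R=np.array(p["R"]);o=-R.T@np.array(p["t"]);d=R.T@np.array([(u-p["cx"])/p["fx"],(v-p["cy"])/p["fy"],1]);return o+d*(z-o[2])/d[2]
E
python3 - <<'E'
from h import *
np.set_printoptions(precision=1,suppress=True)
o=arm.get_obs();print(o,arm.pinch_z)
for n in("top","side"):
    p=arm.camera(n);save(p,n+"0")
    print(n,"cam",-np.array(p["R"]).T@p["t"],p["fx"])
    for l in("punch","punch_grip","punch_nose","stand","stand_hole","fixture","spot","screwdriver","reagent","screws","bracket"):
        print(l,[(w(p,d["xyz"]),[round(float(a)) for a in proj(p,w(p,d["xyz"]))],round(d["confidence"],2)) for d in arm.spot_point(p,l)[:4]])
E
```

```text
{'clock': 0.0, 'qpos': array([ 1.2,  0.4,  1.7, -0. ,  1.1, -0.1]), 'joint_velocities': array([ 0.,  0.,  0.,  0.,  0., -0.]), 'joint_torque': array([ -0. , -50.6, -29.1,  -0. ,   0. ,   0. ]), 'eef_pos': array([136.4, 532.5, 230.7]), 'tool_rot': array([-0. ,  0.1,  1. , -0. ]), 'force': array([-0.3,  0.1, -0.1]), 'moment': array([ 0.,  0., -0.]), 'grasp_force': 0.0, 'gripper_width': 85.25573997143624} 18.700000000000003
top cam [ 508.1   49.3 1085. ] 363.7759344299675
punch [(array([451. , 326.5,  79. ]), [145, 252], 0.65), (array([603.4, 283. ,  82.6]), [162, 196], 0.52), (array([477.3, 214.5,  76.7]), [187, 242], 0.41)]
punch_grip [(array([609. , 280.8, 119. ]), [160, 193], 0.55), (array([452.8, 328.4, 118.7]), [141, 252], 0.49), (array([480.8, 210.7, 102.6]), [187, 241], 0.39)]
punch_nose [(array([606. , 282.2,  23.2]), [167, 197], 0.67), (array([456.3, 331.1,  22.4]), [149, 249], 0.61)]
stand [(array([481.9, 210.5, 105.4]), [187, 240], 0.73), (array([481.7, 212.4,  -0.7]), [192, 239], 0.57), (array([531.2,  10.7,   0.8]), [260, 222], 0.35), (array([ 512.8, -229.2,   14.9]), [342
[... 749 characters left out ...]
h_grip [(array([479.4, 215.7,  99.8]), [276, 260], 0.69), (array([611.2, 283.3, 116.3]), [197, 255], 0.6), (array([454.4, 329.2, 114.7]), [261, 302], 0.59)]
punch_nose [(array([606.3, 283.2,  20.2]), [204, 291], 0.75), (array([452.4, 328.1,  24.5]), [263, 337], 0.62)]
stand [(array([481. , 214.8,   1.8]), [275, 295], 0.66)]
stand_hole [(array([482.7, 215.5,  78.8]), [274, 268], 0.76)]
fixture [(array([ 487.6, -234.5,    1.2]), [336, 188], 0.64)]
spot []
screwdriver []
reagent [(array([739.2,  40.3,   2.5]), [214, 216], 0.85), (array([477.2, 215.7,  99.8]), [277, 260], 0.3)]
screws [(array([740.1, 249.1,   0.3]), [164, 267], 0.63)]
bracket [(array([ 747.9, -196.9,   -0.2]), [252, 176], 0.52)]
```

Run:
```python
from h import *
a=cv2.imread("pics/top0.png");b=cv2.imread("pics/side0.png")
def cr(i,x,y,wd,ht,k): return cv2.resize(i[y:y+ht,x:x+wd],None,fx=k,fy=k,interpolation=cv2.INTER_CUBIC)
cv2.imwrite("pics/c1.png",np.hstack([cr(a,130,170,100,100,4),cr(a,290,185,100,100,4)]))
cv2.imwrite("pics/c2.png",cr(b,150,130,250,240,2.4))
```

```text
(no output)
```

View pics/top0.png

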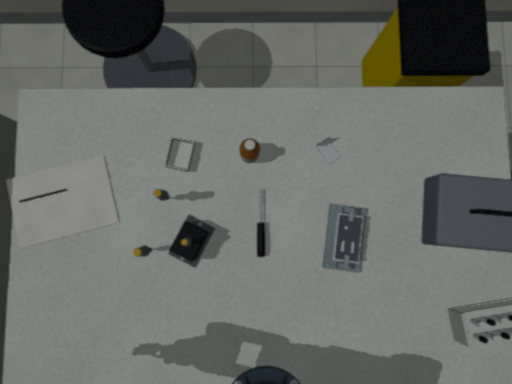

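View pics/c1.png

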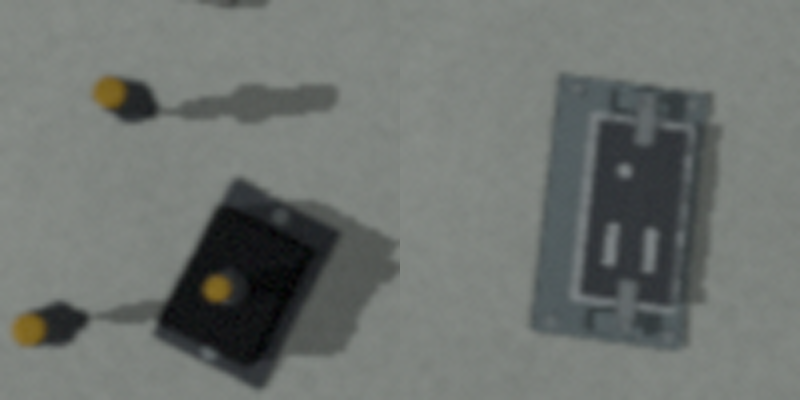

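View pics/c2.png

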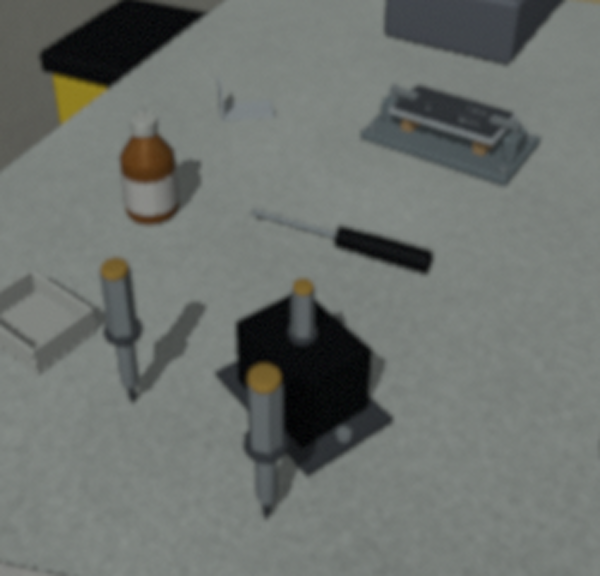

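The top view shows the stand's punch cap at (184,242), two larger look-alikes at (160,193) and (141,252), and the template's round hole at about (346,228). I'll refine the hole and cap positions, and work out the first move.

```bash
cat >> h.py <<'E'
from scipy.spatial.transform import Rotation as Ro
np.set_printoptions(precision=2,suppress=True)
def st():
    o=arm.get_obs();q=o["tool_rot"];R=Ro.from_quat([q[1],q[2],q[3],q[0]]).as_matrix();return o,R
def to(X,extra=""):
    o,R=st();print(extra,"t",o["clock"],"tcp",o["eef_pos"],"delta tool",R.T@(np.array(X)-o["eef_pos"]),"x",R[:,0],"y",R[:,1],"z",R[:,2])
E
python3 - <<'E'
from h import *
p=arm.camera("top");g=cv2.cvtColor(p["img"],cv2.COLOR_RGB2GRAY).astype(float)
y,x=np.mgrid[224:233,342:351];s=g[224:233,342:351];print(s.astype(int));ww=np.clip(s-s.min()-25,0,None)
u,v=(ww*x).sum()/ww.sum(),(ww*y).sum()/ww.sum();print(u,v)
for z in(25,35,45):print(z,ray(p,u,v,z))
hsv=cv2.cvtColor(p["img"],cv2.COLOR_RGB2HSV);m=(hsv[:,:,1]>130)&(hsv[:,:,0]<30)
q=np.argwhere(m[232:250,175:195]).mean(0)+[232,175];print("cap",q,ray(p,q[1],q[0],129))
for l in("stand","fixture"):
    for d in arm.trace(p,l)[:1]:
        c,_=cv2.findContours(d["region"].astype(np.uint8),0,2);c=max(c,key=cv2.contourArea);b=cv2.boxPoints(cv2.minAreaRect(c));print(l,d["confidence"],[ray(p,*k,12)[:2] for k in b])
p=arm.camera("side");hsv=cv2.cvtColor(p["img"],cv2.COLOR_RGB2HSV);m=(hsv[:,:,1]>130)&(hsv[:,:,0]<30)
q=np.argwhere(m[240:262,266:286]).mean(0)+[240,266];print("cap side",q,ray(p,q[1],q[0],129))
to([482.5,214,200])
E
```

```text
[[ 54  53  54  55  53  54  50  53  54]
 [ 52  53  57  65  70  62  55  53  54]
 [ 54  57  77  98 105  84  62  54  53]
 [ 53  62  92 117 121 103  66  54  54]
 [ 52  60  82 107 114 100  67  53  55]
 [ 52  56  67  78  86  76  59  56  53]
 [ 56  55  57  57  56  55  55  55  55]
 [ 54  56  56  53  54  53  57  54  53]
 [ 53  53  53  55  53  53  54  54  55]]
345.71746031746034 227.21904761904761
25 [ 514.17 -238.1    25.  ]
35 [ 514.11 -235.39   35.  ]
45 [ 514.06 -232.68   45.  ]
cap [241.78 183.59] [479.11 214.22 129.  ]
stand 0.75 [array([442.97, 284.06]), array([563.69, 224.66]), array([520.17, 138.61]), array([400.37, 198.8 ])]
fixture 0.8 [array([ 395.69, -169.41]), array([ 586.1 , -195.14]), array([ 573.26, -308.78]), array([ 383.16, -281.04])]
cap side [249.18 275.89] [478.72 217.69 129.  ]
 t 1.4 tcp [136.5  532.78 231.28] delta tool [-414.3  -222.94   31.29] x [-0.97  0.25 -0.  ] y [0.25 0.97 0.  ] z [ 0.  0. -1.]
```

>>> servo_tool --rows '[{"fingers": 1, "delta_pos": [-103, -56, 0], "spin": -0.1}, {"fingers": 1, "delta_pos": [-206, -111, 0], "spin": -0.2}, {"fingers": 1, "delta_pos": [-412, -222, 0], "spin": -0.32}, {"fingers": 1, "delta_pos": [-412, -222, 0], "spin": -0.32}, {"fingers": 1, "delta_pos": [-412, -222, 0], "spin": -0.32}, {"fingers": 1, "delta_pos": [-412, -222, 0], "spin": -0.32}, {"fingers": 1, "delta_pos": [-412, -222, 0], "spin": -0.32}, {"fingers": 1, "delta_pos": [-412, -222, 0], "spin": -0.32}, {"fingers": 1, "delta_pos": [-412, -222, 0], "spin": -0.32}, {"fingers": 1, "delta_pos": [-412, -222, 0], "spin": -0.32}, {"fingers": 1, "delta_pos": [-412, -222, 0], "spin": -0.32}, {"fingers": 1, "delta_pos": [-412, -222, 31], "spin": -0.32}, {"fingers": 1, "delta_pos": [-412, -222, 31], "spin": -0.32}, {"fingers": 1, "delta_pos": [-412, -222, 31], "spin": -0.32}, {"fingers": 1, "delta_pos": [-412, -222, 31], "spin": -0.32}, {"fingers": 1, "delta_pos": [-412, -222, 31], "spin": -0.32}]'

```text
clock: 2.73
eef_pos: [480.3, 216.4, 201.4]
tool_rot: [0.001, -0.035, 0.999, 0.0]
force: [0.1, 0.2, -0.2]
gripper_width: 85.5
grasp_force: 0.0
```

Run:
```python
from h import *
to([480.5,215,88])
p=arm.camera("side");save(p,"s1")
i=cv2.imread("pics/s1.png");cv2.imwrite("pics/s1c.png",cv2.resize(i[150:340,180:400],None,fx=3,fy=3,interpolation=cv2.INTER_CUBIC))
```

```text
t 2.7333 tcp [480.3  216.41 201.39] delta tool [  0.06  -1.47 113.38] x [-1.   -0.07 -0.  ] y [-0.07  1.    0.  ] z [ 0.  0. -1.]
```

View pics/s1c.png

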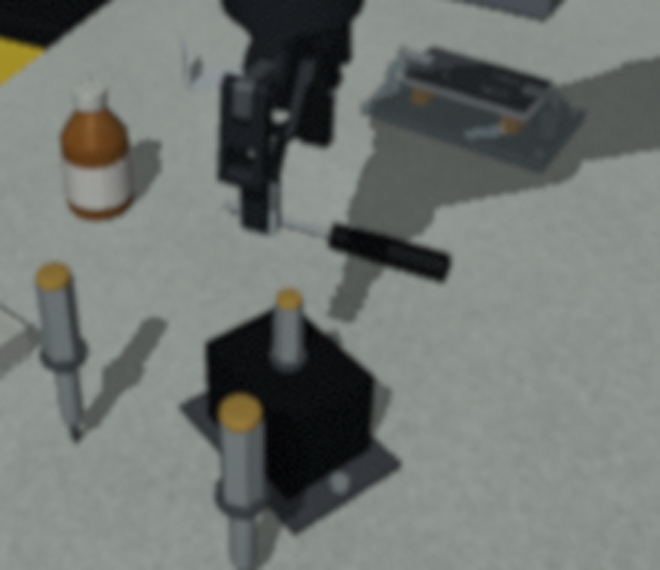

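Gripper is above the stand and clear of the look-alikes. Descend and close.

>>> servo_tool --rows '[{"fingers": 1, "delta_pos": [0, -1, 30], "spin": 0}, {"fingers": 1, "delta_pos": [0, -1, 60], "spin": 0}, {"fingers": 1, "delta_pos": [0, -1, 90], "spin": 0}, {"fingers": 1, "delta_pos": [0, -1, 113], "spin": 0}, {"fingers": 1, "delta_pos": [0, -1, 113], "spin": 0}, {"fingers": 1, "delta_pos": [0, -1, 113], "spin": 0}, {"fingers": 0.3, "delta_pos": [0, -1, 113], "spin": 0}, {"fingers": 0.3, "delta_pos": [0, -1, 113], "spin": 0}, {"fingers": 0.3, "delta_pos": [0, -1, 113], "spin": 0}, {"fingers": 0.3, "delta_pos": [0, -1, 113], "spin": 0}, {"fingers": 0.3, "delta_pos": [0, -1, 113], "spin": 0}, {"fingers": 0.3, "delta_pos": [0, -1, 113], "spin": 0}]'

```text
clock: 3.78
eef_pos: [480.7, 214.5, 87.7]
tool_rot: [0.0, -0.035, 0.999, 0.0]
force: [-0.9, -0.1, -0.7]
gripper_width: 25.9
grasp_force: 0.0
```

Run:
```python
from h import *
to([480.5,215,88])
for c in("top","side"):
    p=arm.camera(c);save(p,c+"2")
    for l in("punch_grip","stand_hole","punch"):print(c,l,[(w(p,d["xyz"]),round(d["confidence"],2)) for d in arm.spot_point(p,l)[:4]])
i=cv2.imread("pics/side2.png");j=cv2.imread("pics/top2.png");cv2.imwrite("pics/s2c.png",np.hstack([cv2.resize(a,(400,400),interpolation=cv2.INTER_CUBIC) for a in(i[200:300,220:320],j[192:292,137:237])]))
```

```text
t 3.7833 tcp [480.69 214.51  87.65] delta tool [ 0.16  0.5  -0.35] x [-1.   -0.07 -0.  ] y [-0.07  1.    0.  ] z [ 0.  0. -1.]
top punch_grip [(array([610.44, 280.13, 120.27]), 0.56)]
top stand_hole [(array([481.43, 213.07,  78.13]), 0.8)]
top punch [(array([605.19, 282.33,  81.63]), 0.71)]
side punch_grip [(array([609.24, 280.58, 114.52]), 0.94), (array([455.79, 328.02, 116.6 ]), 0.79), (array([477.96, 215.66, 100.16]), 0.46)]
side stand_hole [(array([482.26, 215.15,  76.31]), 0.89)]
side punch [(array([457.94, 329.82,  80.97]), 0.92), (array([485.39, 218.89,  71.67]), 0.39)]
```

View pics/s2c.png

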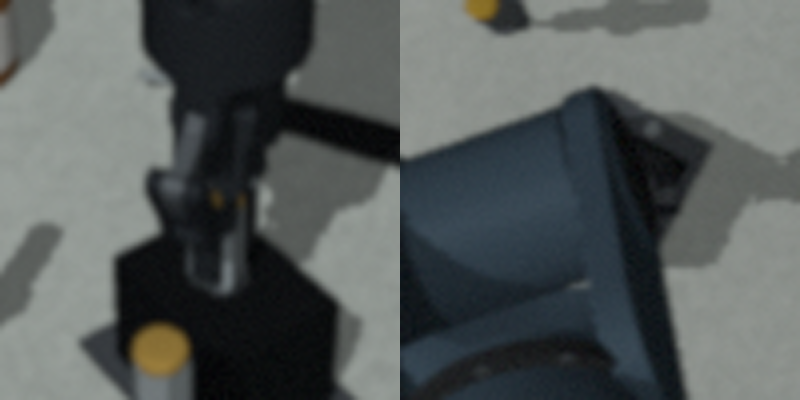

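The cap shows between the fingers at about crop pixel (230,200). Close on it.

>>> servo_tool --rows '[{"fingers": 0, "delta_pos": [0, 0, 0], "spin": 0}, {"fingers": 0, "delta_pos": [0, 0, 0], "spin": 0}, {"fingers": 0, "delta_pos": [0, 0, 0], "spin": 0}, {"fingers": 0, "delta_pos": [0, 0, 0], "spin": 0}, {"fingers": 0, "delta_pos": [0, 0, 0], "spin": 0}, {"fingers": 0, "delta_pos": [0, 0, 0], "spin": 0}, {"fingers": 0, "delta_pos": [0, 0, 0], "spin": 0}, {"fingers": 0, "delta_pos": [0, 0, 0], "spin": 0}]'

```text
clock: 4.85
eef_pos: [480.6, 214.5, 87.4]
tool_rot: [0.0, -0.035, 0.999, -0.0]
force: [-1.6, -0.6, 4.5]
gripper_width: 16.4
grasp_force: 58.7
```

>>> servo_tool --rows '[{"fingers": 0, "delta_pos": [0, 0, -5], "spin": 0}, {"fingers": 0, "delta_pos": [0, 0, -15], "spin": 0}, {"fingers": 0, "delta_pos": [0, 0, -30], "spin": 0}, {"fingers": 0, "delta_pos": [0, 0, -50], "spin": 0}, {"fingers": 0, "delta_pos": [0, 0, -70], "spin": 0}, {"fingers": 0, "delta_pos": [0, 0, -90], "spin": 0}, {"fingers": 0, "delta_pos": [0, 0, -90], "spin": 0}, {"fingers": 0, "delta_pos": [0, 0, -90], "spin": 0}]'

```text
clock: 5.52
eef_pos: [480.9, 214.7, 178.3]
tool_rot: [0.001, -0.035, 0.999, 0.0]
force: [-0.3, 0.3, -2.2]
gripper_width: 16.2
grasp_force: 58.5
```

Run:
```python
from h import *
to([514.1,-235.4,150])
p=arm.camera("side");save(p,"s3")
for l in("punch_grip","punch_nose","punch"):print(l,[(w(p,d["xyz"]),round(d["confidence"],2)) for d in arm.spot_point(p,l)[:4]])
i=cv2.imread("pics/s3.png");cv2.imwrite("pics/s3c.png",cv2.resize(i[180:320,200:340],None,fx=4,fy=4,interpolation=cv2.INTER_CUBIC))
print(arm.get_obs()["force"],arm.get_obs()["qpos"])
```

```text
t 5.5167 tcp [480.87 214.66 178.31] delta tool [  -1.95 -451.3    28.04] x [-1.   -0.07 -0.  ] y [-0.07  1.    0.  ] z [ 0.  0. -1.]
punch_grip [(array([454.02, 329.2 , 113.73]), 0.89), (array([604.68, 281.44, 112.84]), 0.73), (array([477.62, 215.09, 191.2 ]), 0.69)]
punch_nose [(array([607.14, 279.27,  20.07]), 0.85), (array([454.85, 325.92,  23.5 ]), 0.85), (array([476.92, 216.82, 119.78]), 0.54)]
punch [(array([611.54, 280.95,  84.59]), 0.83), (array([457.19, 329.28,  81.7 ]), 0.72), (array([483.1 , 217.24, 164.05]), 0.56)]
[ 0.15 -0.17 -1.12] [ 0.33  0.37  1.77  0.    1.   -1.31]
```

View pics/s3c.png

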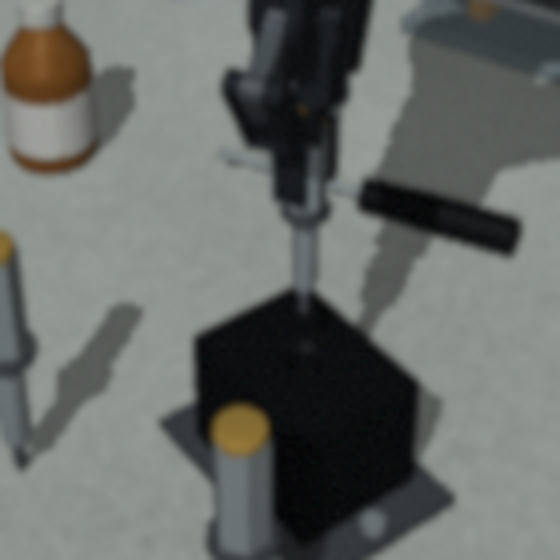

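The punch hangs upright in the grip, tip clear of the stand. I'll locate the template hole in the side view while travelling.

Run:
```python
from h import *
T=arm.camera("top");S=arm.camera("side");save(S,"s4")
for z in(25,30,35,40,45,50):print(z,ray(T,345.72,227.22,z),proj(S,ray(T,345.72,227.22,z)))
i=cv2.imread("pics/s4.png");cv2.imwrite("pics/s4c.png",cv2.resize(i[150:225,285:385],None,fx=8,fy=8,interpolation=cv2.INTER_CUBIC))
```

```text
25 [ 514.17 -238.11   25.  ] (np.float64(328.2295586536777), np.float64(178.97234011330295))
30 [ 514.14 -236.75   30.  ] (np.float64(328.24876411584694), np.float64(177.7297950735958))
35 [ 514.11 -235.4    35.  ] (np.float64(328.26810284681665), np.float64(176.47862787809274))
40 [ 514.08 -234.04   40.  ] (np.float64(328.2875762385666), np.float64(175.21874846921233))
45 [ 514.05 -232.69   45.  ] (np.float64(328.3071857025295), np.float64(173.95006553080103))
50 [ 514.03 -231.33   50.  ] (np.float64(328.3269326699326), np.float64(172.6724864660699))
```

View pics/s4c.png

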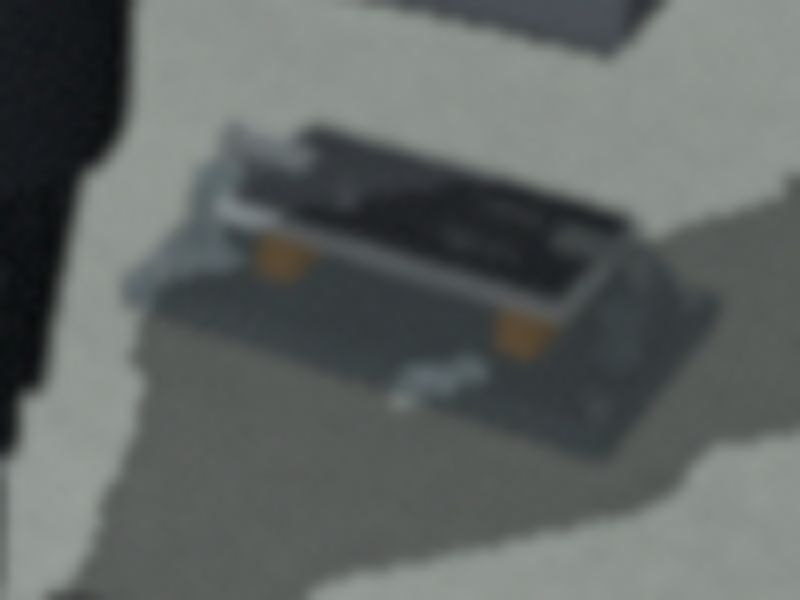

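Hole seen at px (327.7,173.7), consistent with the template top at about 47 mm and the hole at about (514,−233).

>>> servo_tool --rows '[{"fingers": 0, "delta_pos": [-2, -20, 0], "spin": 0}, {"fingers": 0, "delta_pos": [-2, -55, 0], "spin": 0}, {"fingers": 0, "delta_pos": [-2, -90, 0], "spin": 0}, {"fingers": 0, "delta_pos": [-2, -125, 0], "spin": 0}, {"fingers": 0, "delta_pos": [-2, -160, 0], "spin": 0}, {"fingers": 0, "delta_pos": [-2, -195, 0], "spin": 0}, {"fingers": 0, "delta_pos": [-2, -230, 0], "spin": 0}, {"fingers": 0, "delta_pos": [-2, -265, 0], "spin": 0}, {"fingers": 0, "delta_pos": [-2, -300, 0], "spin": 0}, {"fingers": 0, "delta_pos": [-2, -335, 0], "spin": 0}, {"fingers": 0, "delta_pos": [-2, -370, 0], "spin": 0}, {"fingers": 0, "delta_pos": [-2, -405, 0], "spin": 0}, {"fingers": 0, "delta_pos": [-2, -435, 0], "spin": 0}, {"fingers": 0, "delta_pos": [-2, -449, 0], "spin": 0}, {"fingers": 0, "delta_pos": [-2, -449, 10], "spin": 0}, {"fingers": 0, "delta_pos": [-2, -449, 28], "spin": 0}, {"fingers": 0, "delta_pos": [-2, -449, 28], "spin": 0}, {"fingers": 0, "delta_pos": [-2, -449, 28], "spin": 0}, {"fingers": 0, "delta_pos": [-2, -449, 28], "spin": 0}]'

```text
clock: 7.4
eef_pos: [513.8, -232.4, 149.6]
tool_rot: [-0.0, -0.035, 0.999, 0.0]
force: [0.8, 0.3, -1.0]
gripper_width: 16.7
grasp_force: 58.8
```

Run:
```python
from h import *
to([514,-233,130]);o=arm.get_obs();print(o["force"],o["qpos"]);t=o["eef_pos"]
T=arm.camera("top");S=arm.camera("side");save(S,"s5");save(T,"t5")
for P,n in((T,"top"),(S,"side")):
  print(n,"tip exp",proj(P,t-[0,0,75.4]),"nose end",proj(P,t-[0,0,57.4]),"collar",proj(P,t-[0,0,10]),"hole",proj(P,[514,-233,47]))
  for l in("punch_nose","spot"):print(l,[(w(P,d["xyz"]),round(d["confidence"],2)) for d in arm.spot_point(P,l)[:3]])
i=cv2.imread("pics/s5.png");j=cv2.imread("pics/t5.png")
cv2.imwrite("pics/s5c.png",np.hstack([cv2.resize(i[135:205,300:350],None,fx=8,fy=8,interpolation=cv2.INTER_CUBIC),cv2.resize(j[193:263,320:370],None,fx=8,fy=8,interpolation=cv2.INTER_CUBIC)]))
```

```text
t 7.4 tcp [ 513.82 -232.42  149.6 ] delta tool [-0.14 -0.59 19.6 ] x [-1.   -0.07  0.  ] y [-0.07  1.    0.  ] z [-0.  0. -1.]
[ 0.78  0.27 -1.05] [-0.51  0.47  1.69  0.    0.98 -2.15]
top tip exp (np.float64(348.47698200331706), np.float64(227.22267662684882)) nose end (np.float64(350.31486665305164), np.float64(227.17084802643478)) collar (np.float64(355.48853565645754), np.float64(227.0249498475198)) hole (np.float64(346.0204501120649), np.float64(227.2329652597581))
punch_nose [(array([457.8 , 330.62,  23.58]), 0.65), (array([607.28, 280.96,  23.76]), 0.46)]
spot [(array([ 512.03, -230.1 ,   12.03]), 0.98)]
side tip exp (np.float64(329.26632448780765), np.float64(165.19607624811613)) nose end (np.float64(329.8407612585873), np.float64(159.63041610511937)) collar (np.float64(331.4064423749545), np.float64(144.46068911465994)) hole (np.float64(328.41978409982335), np.float64(173.31041516199656))
punch_nose [(array([605.89, 282.24,  22.65]), 0.9), (array([454.32, 329.12,  24.1 ]), 0.87), (array([ 512.79, -229.06,   85.73]), 0.61)]
spot [(array([ 514.79, -226.95,   15.57]), 0.6)]
```

View pics/s5c.png

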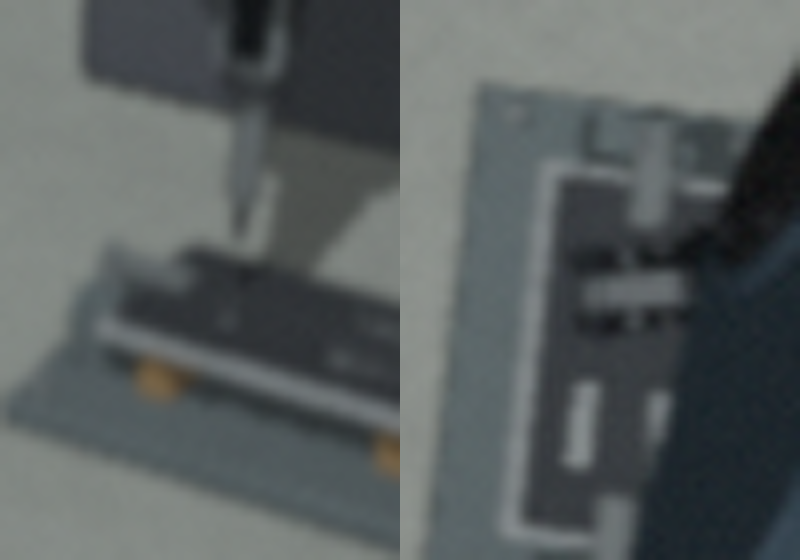

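Tip at px (329.3,164), as expected; the hole is straight below it within about 1 mm. Nudge and lower to just above the template.

>>> servo_tool --rows '[{"fingers": 0, "delta_pos": [-0.5, -0.5, 8], "spin": 0}, {"fingers": 0, "delta_pos": [-0.5, -0.5, 16], "spin": 0}, {"fingers": 0, "delta_pos": [-0.5, -0.5, 24], "spin": 0}, {"fingers": 0, "delta_pos": [-0.5, -0.5, 24], "spin": 0}, {"fingers": 0, "delta_pos": [-0.5, -0.5, 24], "spin": 0}, {"fingers": 0, "delta_pos": [-0.5, -0.5, 24], "spin": 0}]'

```text
clock: 8.2
eef_pos: [514.2, -233.8, 125.2]
tool_rot: [-0.0, -0.035, 0.999, 0.0]
force: [-0.0, 0.2, -0.7]
gripper_width: 16.7
grasp_force: 58.7
```

Run:
```python
from h import *
to([514.3,-233,120]);print(arm.get_obs()["force"])
S=arm.camera("side");save(S,"s6")
i=cv2.imread("pics/s6.png")
cv2.imwrite("pics/s6c.png",cv2.resize(i[150:195,300:360],None,fx=12,fy=12,interpolation=cv2.INTER_CUBIC))
```

```text
t 8.2 tcp [ 514.17 -233.82  125.23] delta tool [-0.19  0.8   5.23] x [-1.   -0.07  0.  ] y [-0.07  1.    0.  ] z [-0.  0. -1.]
[-0.03  0.18 -0.74]
```

View pics/s6c.png

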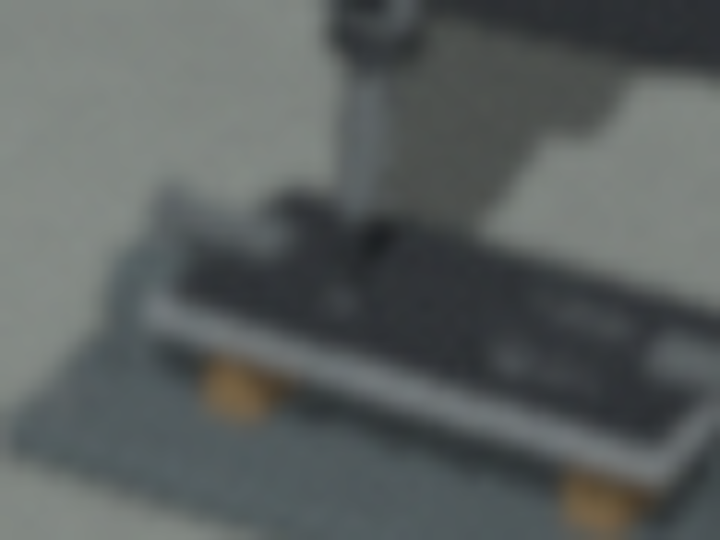

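>>> servo_tool --rows '[{"fingers": 0, "delta_pos": [-0.3, 0.6, 1], "spin": 0}, {"fingers": 0, "delta_pos": [-0.3, 0.6, 2.5], "spin": 0}, {"fingers": 0, "delta_pos": [-0.3, 0.6, 2.5], "spin": 0}]'

```text
clock: 8.5
eef_pos: [514.3, -233.1, 122.7]
tool_rot: [-0.0, -0.035, 0.999, 0.0]
force: [0.1, 0.6, -1.3]
gripper_width: 16.4
grasp_force: 58.8
```

>>> servo_tool --rows '[{"fingers": 0, "delta_pos": [0, 0, 1], "spin": 0}, {"fingers": 0, "delta_pos": [0, 0, 1.5], "spin": 0}, {"fingers": 0, "delta_pos": [0, 0, 1.5], "spin": 0}]'

```text
clock: 8.75
eef_pos: [514.3, -233.1, 121.2]
tool_rot: [-0.0, -0.035, 0.999, 0.0]
force: [0.2, -0.2, -1.6]
gripper_width: 16.5
grasp_force: 58.8
```

Tip at about 45.8 mm, no contact yet. Go on.

>>> servo_tool --rows '[{"fingers": 0, "delta_pos": [0, 0, 1], "spin": 0}, {"fingers": 0, "delta_pos": [0, 0, 1.5], "spin": 0}, {"fingers": 0, "delta_pos": [0, 0, 1.5], "spin": 0}]'

```text
clock: 9.0
eef_pos: [514.3, -233.1, 119.7]
tool_rot: [-0.0, -0.035, 0.999, 0.0]
force: [-0.0, -0.3, -0.9]
gripper_width: 16.6
grasp_force: 58.8
```

>>> servo_tool --rows '[{"fingers": 0, "delta_pos": [0, 0, 0.5], "spin": 0}, {"fingers": 0, "delta_pos": [0, 0, 1], "spin": 0}, {"fingers": 0, "delta_pos": [0, 0, 1], "spin": 0}]'

```text
clock: 9.25
eef_pos: [514.4, -233.1, 118.7]
tool_rot: [-0.0, -0.035, 0.999, 0.0]
force: [0.9, -0.5, -1.6]
gripper_width: 16.5
grasp_force: 58.8
```

>>> servo_tool --rows '[{"fingers": 0, "delta_pos": [0, 0, 0.5], "spin": 0}, {"fingers": 0, "delta_pos": [0, 0, 1], "spin": 0}, {"fingers": 0, "delta_pos": [0, 0, 1], "spin": 0}]'

```text
clock: 9.5
eef_pos: [514.4, -233.2, 117.8]
tool_rot: [0.0, -0.035, 0.999, -0.0]
force: [-0.4, -0.4, -1.4]
gripper_width: 16.8
grasp_force: 58.8
```

>>> servo_tool --rows '[{"fingers": 0, "delta_pos": [0, 0, 0.5], "spin": 0}, {"fingers": 0, "delta_pos": [0, 0, 1], "spin": 0}, {"fingers": 0, "delta_pos": [0, 0, 1], "spin": 0}]'

```text
clock: 9.75
eef_pos: [514.5, -233.2, 116.9]
tool_rot: [0.0, -0.035, 0.999, -0.0]
force: [-0.9, -0.1, 2.5]
gripper_width: 16.4
grasp_force: 59.0
```

Run:
```python
from h import *
from scipy.optimize import least_squares
to([514.3,-233,120]);print(arm.get_obs()["force"])
T=arm.camera("top");S=arm.camera("side");save(S,"s7");save(T,"t7")
def tri(a,b):
    r=least_squares(lambda X:np.r_[np.array(proj(T,X))-a,np.array(proj(S,X))-b],[514,-233,40.]);return r.x,r.fun
print(tri([337.1,213.4],[312.3,175.2]))
i=cv2.imread("pics/s7.png");j=cv2.imread("pics/top0.png")
cv2.imwrite("pics/s7c.png",np.hstack([cv2.resize(i[150:200,300:360],(480,400),interpolation=cv2.INTER_CUBIC),cv2.resize(j[202:252,325:365],(320,400),interpolation=cv2.INTER_CUBIC)]))
```

```text
t 9.75 tcp [ 514.47 -233.21  116.9 ] delta tool [ 0.16  0.22 -3.1 ] x [-1.   -0.07 -0.  ] y [-0.07  1.   -0.  ] z [ 0. -0. -1.]
[-0.92 -0.09  2.51]
(array([ 554.21, -209.68,   42.96]), array([-0.06, -0.17,  0.19,  0.01]))
```

View pics/s7c.png

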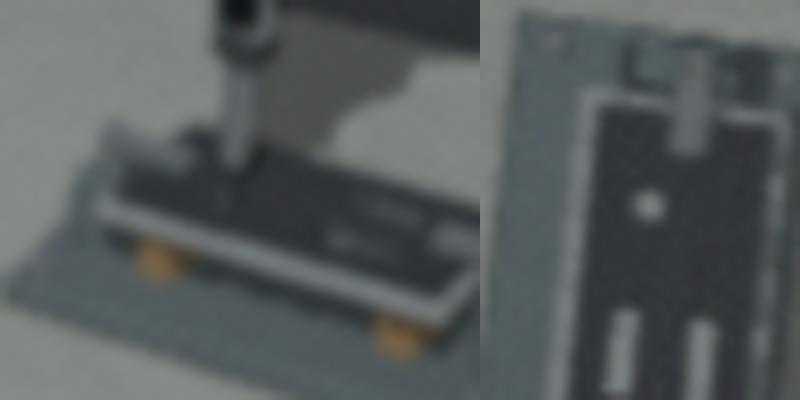

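Triangulated blank top is about 43 mm, so the contact at about 42 mm is with the blank, inside the hole. Now press by feel.

>>> servo_tool --rows '[{"fingers": 0, "delta_pos": [0, 0, 0.7], "spin": 0}, {"fingers": 0, "delta_pos": [0, 0, 1.5], "spin": 0}, {"fingers": 0, "delta_pos": [0, 0, 1.5], "spin": 0}]'

```text
clock: 10.1
eef_pos: [514.4, -233.2, 115.2]
tool_rot: [0.0, -0.035, 0.999, -0.0]
force: [1.2, -0.2, 2.4]
gripper_width: 16.3
grasp_force: 59.1
```

>>> servo_tool --rows '[{"fingers": 0, "delta_pos": [0, 0, 0.4], "spin": 0}, {"fingers": 0, "delta_pos": [0, 0, 0.8], "spin": 0}, {"fingers": 0, "delta_pos": [0, 0, 0.8], "spin": 0}]'

```text
clock: 10.35
eef_pos: [514.5, -233.2, 114.5]
tool_rot: [0.0, -0.035, 0.999, -0.0]
force: [1.1, 0.8, 3.1]
gripper_width: 16.8
grasp_force: 59.2
```

>>> servo_tool --rows '[{"fingers": 0, "delta_pos": [0, 0, 0], "spin": 0}]'

```text
clock: 10.43
eef_pos: [514.5, -233.2, 114.6]
tool_rot: [0.0, -0.035, 0.999, -0.0]
force: [-0.8, 0.3, 3.1]
gripper_width: 16.5
grasp_force: 59.3
```

>>> servo_tool --rows '[{"fingers": 0, "delta_pos": [0, 0, 0.5], "spin": 0}, {"fingers": 0, "delta_pos": [0, 0, 0.5], "spin": 0}]'

```text
clock: 10.6
eef_pos: [514.4, -233.2, 114.0]
tool_rot: [0.0, -0.035, 0.999, -0.0]
force: [-1.5, 1.2, 4.3]
gripper_width: 16.3
grasp_force: 59.2
```

>>> servo_tool --rows '[{"fingers": 0, "delta_pos": [0, 0, 0], "spin": 0}]'

```text
clock: 10.68
eef_pos: [514.4, -233.2, 114.0]
tool_rot: [0.0, -0.035, 0.999, -0.0]
force: [-0.4, 0.1, 3.4]
gripper_width: 16.1
grasp_force: 59.2
```

>>> servo_tool --rows '[{"fingers": 0, "delta_pos": [0, 0, 0.5], "spin": 0}, {"fingers": 0, "delta_pos": [0, 0, 0.5], "spin": 0}]'

```text
clock: 10.85
eef_pos: [514.5, -233.2, 113.6]
tool_rot: [0.0, -0.035, 0.999, -0.0]
force: [-0.7, -0.4, 4.3]
gripper_width: 16.1
grasp_force: 59.3
```

>>> servo_tool --rows '[{"fingers": 0, "delta_pos": [0, 0, 0.5], "spin": 0}, {"fingers": 0, "delta_pos": [0, 0, 0.5], "spin": 0}]'

```text
clock: 11.02
eef_pos: [514.5, -233.2, 113.2]
tool_rot: [0.0, -0.035, 0.999, -0.0]
force: [-1.4, 0.2, 5.7]
gripper_width: 16.2
grasp_force: 59.5
```

>>> servo_tool --rows '[{"fingers": 0, "delta_pos": [0, 0, 0.5], "spin": 0}, {"fingers": 0, "delta_pos": [0, 0, 0.5], "spin": 0}]'

```text
clock: 11.18
eef_pos: [514.5, -233.2, 112.8]
tool_rot: [0.0, -0.035, 0.999, -0.0]
force: [0.3, 0.9, 7.0]
gripper_width: 16.6
grasp_force: 59.5
```

>>> servo_tool --rows '[{"fingers": 0, "delta_pos": [0, 0, 0.5], "spin": 0}, {"fingers": 0, "delta_pos": [0, 0, 0.5], "spin": 0}]'

```text
clock: 11.35
eef_pos: [514.9, -233.5, 112.5]
tool_rot: [0.001, -0.035, 0.999, -0.001]
force: [0.7, -1.1, 5.4]
gripper_width: 16.2
grasp_force: 59.7
```

>>> servo_tool --rows '[{"fingers": 0, "delta_pos": [0, 0, 0], "spin": 0}]'

```text
clock: 11.43
eef_pos: [515.0, -233.6, 112.6]
tool_rot: [0.001, -0.035, 0.999, -0.001]
force: [0.0, -0.8, 6.8]
gripper_width: 16.7
grasp_force: 59.7
```

>>> servo_tool --rows '[{"fingers": 0, "delta_pos": [0, 0, 0.3], "spin": 0}, {"fingers": 0, "delta_pos": [0, 0, 0.3], "spin": 0}]'

```text
clock: 11.6
eef_pos: [515.0, -233.6, 112.3]
tool_rot: [0.001, -0.035, 0.999, -0.001]
force: [0.5, -0.7, 8.0]
gripper_width: 16.6
grasp_force: 59.8
```

Run:
```python
from h import *
o=arm.get_obs();t=o["eef_pos"];print(t,o["force"],o["moment"],o["tool_rot"])
S=arm.camera("side");save(S,"s8")
print([(w(S,d["xyz"]),round(d["confidence"],2)) for l in("punch","punch_grip","punch_nose") for d in arm.spot_point(S,l) if w(S,d["xyz"])[1]<0])
# vertical image shift of punch collar/nose vs fingers between s5 (free) and now
def grey(n):return cv2.imread("pics/%s.png"%n,0).astype(np.float32)
for n in("s5","s6","s7","s8"):
    g=grey(n);print(n);print(g[150:176:2,325:336].astype(int) if n in("s7","s8") else "")
i=cv2.imread("pics/s8.png");k=cv2.imread("pics/s7.png")
cv2.imwrite("pics/s8c.png",np.hstack([cv2.resize(a[125:185,305:355],(400,480),interpolation=cv2.INTER_CUBIC) for a in(k,i)]))
```

```text
[ 515.01 -233.6   112.34] [ 0.54 -0.71  8.  ] [-0.15 -0.09 -0.01] [ 0.   -0.03  1.   -0.  ]
[(array([ 518.29, -231.95,   97.06]), 0.46), (array([ 515.82, -233.49,  121.34]), 0.45), (array([ 511.09, -232.36,   52.6 ]), 0.65)]
s5

s6

s7
[[125 103  64  30  20  20  32  60  76  63  47]
 [125 104  71  43  32  33  45  71  86  79  73]
 [122 102  73  59  62  66  74  83  78  71  75]
 [123 105  78  60  55  56  57  53  52  60  73]
 [129 126 113  90  74  68  64  64  70  76  78]
 [131 129 118 101  96  95  87  77  78  79  80]
 [133 130 119 101  96  98  87  78  78  79  80]
 [122 121 109  98  98  98  89  81  78  80  78]
 [ 71  75  81  91  97  93  81  74  74  77  79]
 [ 52  55  70  89  94  83  61  49  52  59  64]
 [ 54  52  60  73  75  63  46  41  48  49  50]
 [ 52  50  51  50  47  44  47  50  51  52  51]
 [ 52  52  57  55  47  47  50  52  52  51  50]]
s8
[[119  90  51  25  22  25  35  57  66  52  41]
 [119  91  53  26  21  24  41  67  79  68  67]
 [119  96  66  50  45  45  59  80  85  79  79]
 [116  87  63  59  62  64  67  67  62  67  75]
 [121 102  81  62  57  56  55  55  59  70  78]
 [131 128 113  90  82  81  79  74  76  79  80]
 [133 126 111  98  98  96  88  80  79  80  81]
 [122 118 105  96  98  96  87  80  78  79  80]
 [ 69  74  78  92  97  91  79  72  74  76  79]
 [ 54  58  75  94  96  82  59  47  52  59  65]
 [ 54  60  77  90  89  73  50  41  47  50  51]
 [ 51  53  58  63  57  48  47  51  52  52  50]
 [ 50  53  56  55  50  47  50  51  51  50  52]]
```

The force is still rising (about 9 N net of weight), so there is no clear snap yet. Continue in small steps.

>>> servo_tool --rows '[{"fingers": 0, "delta_pos": [0, 0, 0.3], "spin": 0}, {"fingers": 0, "delta_pos": [0, 0, 0.3], "spin": 0}]'

```text
clock: 11.97
eef_pos: [515.0, -233.6, 112.1]
tool_rot: [0.001, -0.035, 0.999, -0.001]
force: [0.7, 0.1, 7.3]
gripper_width: 16.8
grasp_force: 59.8
```

>>> servo_tool --rows '[{"fingers": 0, "delta_pos": [0, 0, 0.3], "spin": 0}, {"fingers": 0, "delta_pos": [0, 0, 0.3], "spin": 0}]'

```text
clock: 12.13
eef_pos: [515.1, -233.6, 111.9]
tool_rot: [0.001, -0.035, 0.999, -0.001]
force: [0.1, -0.3, 8.4]
gripper_width: 15.9
grasp_force: 59.9
```

>>> servo_tool --rows '[{"fingers": 0, "delta_pos": [0, 0, 0.4], "spin": 0}, {"fingers": 0, "delta_pos": [0, 0, 0.4], "spin": 0}]'

```text
clock: 12.3
eef_pos: [514.8, -233.5, 111.2]
tool_rot: [0.001, -0.035, 0.999, -0.0]
force: [0.1, -0.5, 3.6]
gripper_width: 16.8
grasp_force: 59.3
```

>>> servo_tool --rows '[{"fingers": 0, "delta_pos": [0, 0, 0.4], "spin": 0}, {"fingers": 0, "delta_pos": [0, 0, 0.4], "spin": 0}]'

```text
clock: 12.47
eef_pos: [514.6, -233.2, 110.4]
tool_rot: [0.0, -0.035, 0.999, -0.0]
force: [2.3, 0.2, 3.9]
gripper_width: 16.6
grasp_force: 59.5
```

The force dropped sharply from 8.4 N to 3.6 N with a downward jump: that is the snap. Lift straight up.

>>> servo_tool --rows '[{"fingers": 0, "delta_pos": [0, 0, -4], "spin": 0}, {"fingers": 0, "delta_pos": [0, 0, -10], "spin": 0}, {"fingers": 0, "delta_pos": [0, 0, -20], "spin": 0}, {"fingers": 0, "delta_pos": [0, 0, -35], "spin": 0}, {"fingers": 0, "delta_pos": [0, 0, -50], "spin": 0}, {"fingers": 0, "delta_pos": [0, 0, -70], "spin": 0}, {"fingers": 0, "delta_pos": [0, 0, -70], "spin": 0}, {"fingers": 0, "delta_pos": [0, 0, -70], "spin": 0}]'

```text
clock: 13.13
eef_pos: [514.6, -233.3, 181.3]
tool_rot: [0.001, -0.035, 0.999, -0.0]
force: [0.2, 0.5, -1.8]
gripper_width: 16.6
grasp_force: 59.5
```

Run:
```python
from h import *
to([480.7,214.5,178]);print(arm.get_obs()["force"])
```

```text
t 13.1333 tcp [ 514.63 -233.27  181.26] delta tool [  2.88 449.04   2.81] x [-1.   -0.07 -0.  ] y [-0.07  1.   -0.  ] z [ 0. -0. -1.]
[ 0.16  0.48 -1.77]
```

>>> servo_tool --rows '[{"fingers": 0, "delta_pos": [3, 20, 0], "spin": 0}, {"fingers": 0, "delta_pos": [3, 55, 0], "spin": 0}, {"fingers": 0, "delta_pos": [3, 90, 0], "spin": 0}, {"fingers": 0, "delta_pos": [3, 125, 0], "spin": 0}, {"fingers": 0, "delta_pos": [3, 160, 0], "spin": 0}, {"fingers": 0, "delta_pos": [3, 195, 0], "spin": 0}, {"fingers": 0, "delta_pos": [3, 230, 0], "spin": 0}, {"fingers": 0, "delta_pos": [3, 265, 0], "spin": 0}, {"fingers": 0, "delta_pos": [3, 300, 0], "spin": 0}, {"fingers": 0, "delta_pos": [3, 335, 0], "spin": 0}, {"fingers": 0, "delta_pos": [3, 370, 0], "spin": 0}, {"fingers": 0, "delta_pos": [3, 405, 0], "spin": 0}, {"fingers": 0, "delta_pos": [3, 435, 0], "spin": 0}, {"fingers": 0, "delta_pos": [3, 449, 0], "spin": 0}, {"fingers": 0, "delta_pos": [3, 449, 2], "spin": 0}, {"fingers": 0, "delta_pos": [3, 449, 2], "spin": 0}, {"fingers": 0, "delta_pos": [3, 449, 2], "spin": 0}, {"fingers": 0, "delta_pos": [3, 449, 2], "spin": 0}]'

```text
clock: 14.63
eef_pos: [480.3, 213.5, 177.9]
tool_rot: [-0.0, -0.034, 0.999, -0.0]
force: [-0.7, 0.2, -0.6]
gripper_width: 16.4
grasp_force: 59.5
```

Run:
```python
from h import *
to([480.7,214.5,88])
S=arm.camera("side");save(S,"s9");a=cv2.imread("pics/s3.png");b=cv2.imread("pics/s9.png")
cv2.imwrite("pics/s9c.png",np.hstack([cv2.resize(k[195:280,245:310],None,fx=6,fy=6,interpolation=cv2.INTER_CUBIC) for k in(a,b)]))
```

```text
t 14.6333 tcp [480.31 213.5  177.94] delta tool [-0.53  1.   89.94] x [-1.   -0.07  0.  ] y [-0.07  1.   -0.  ] z [-0. -0. -1.]
```

View pics/s9c.png

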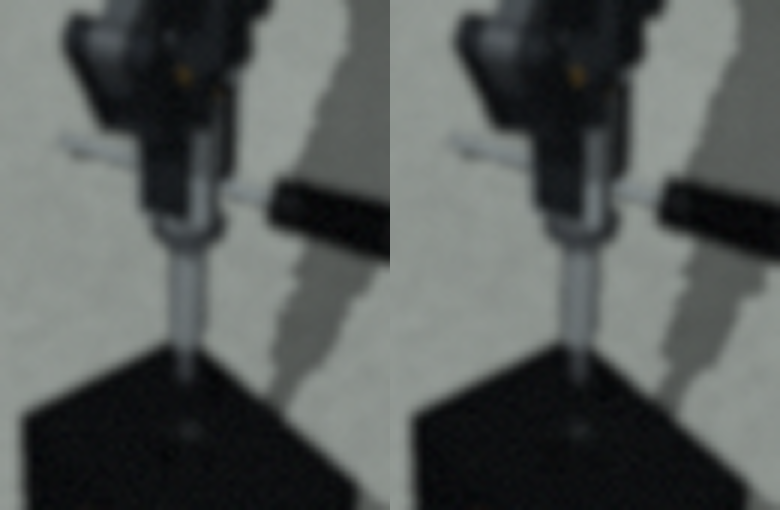

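The punch is unchanged in the grip, upright, with its tip above the stand hole. Insert.

>>> servo_tool --rows '[{"fingers": 0, "delta_pos": [-0.4, 0.8, 8], "spin": 0}, {"fingers": 0, "delta_pos": [-0.4, 0.8, 16], "spin": 0}, {"fingers": 0, "delta_pos": [-0.4, 0.8, 24], "spin": 0}, {"fingers": 0, "delta_pos": [-0.4, 0.8, 32], "spin": 0}, {"fingers": 0, "delta_pos": [-0.4, 0.8, 36], "spin": 0}, {"fingers": 0, "delta_pos": [-0.4, 0.8, 36], "spin": 0}]'

```text
clock: 15.18
eef_pos: [480.1, 215.2, 141.0]
tool_rot: [-0.001, -0.035, 0.999, -0.0]
force: [-1.1, 0.8, -0.7]
gripper_width: 16.5
grasp_force: 59.5
```

>>> servo_tool --rows '[{"fingers": 0, "delta_pos": [0, 0, 5], "spin": 0}, {"fingers": 0, "delta_pos": [0, 0, 10], "spin": 0}, {"fingers": 0, "delta_pos": [0, 0, 10], "spin": 0}]'

```text
clock: 15.43
eef_pos: [480.3, 215.3, 131.4]
tool_rot: [-0.0, -0.035, 0.999, -0.0]
force: [0.8, -0.3, -1.3]
gripper_width: 16.4
grasp_force: 59.5
```

>>> servo_tool --rows '[{"fingers": 0, "delta_pos": [-0.4, -0.8, 2], "spin": 0}, {"fingers": 0, "delta_pos": [-0.4, -0.8, 8], "spin": 0}, {"fingers": 0, "delta_pos": [-0.4, -0.8, 15], "spin": 0}, {"fingers": 0, "delta_pos": [-0.4, -0.8, 15], "spin": 0}]'

```text
clock: 15.77
eef_pos: [480.5, 214.4, 115.9]
tool_rot: [-0.001, -0.035, 0.999, -0.0]
force: [-0.4, 0.0, -1.6]
gripper_width: 16.3
grasp_force: 59.5
```

>>> servo_tool --rows '[{"fingers": 0, "delta_pos": [0, 0, 6], "spin": 0}, {"fingers": 0, "delta_pos": [0, 0, 12], "spin": 0}, {"fingers": 0, "delta_pos": [0, 0, 18], "spin": 0}, {"fingers": 0, "delta_pos": [0, 0, 24], "spin": 0}, {"fingers": 0, "delta_pos": [0, 0, 26], "spin": 0}, {"fingers": 0, "delta_pos": [0, 0, 26], "spin": 0}]'

```text
clock: 16.27
eef_pos: [480.8, 214.5, 90.6]
tool_rot: [-0.001, -0.035, 0.999, -0.0]
force: [0.9, -0.3, -1.3]
gripper_width: 16.2
grasp_force: 59.5
```

>>> servo_tool --rows '[{"fingers": 0, "delta_pos": [0, 0, 1], "spin": 0}, {"fingers": 0, "delta_pos": [0, 0, 2], "spin": 0}, {"fingers": 0, "delta_pos": [0, 0, 2], "spin": 0}]'

```text
clock: 16.52
eef_pos: [481.2, 214.6, 89.4]
tool_rot: [0.0, -0.035, 0.999, 0.0]
force: [-0.0, -0.6, -1.3]
gripper_width: 16.6
grasp_force: 59.5
```

>>> servo_tool --rows '[{"fingers": 0, "delta_pos": [0, 0, 0.7], "spin": 0}, {"fingers": 0, "delta_pos": [0, 0, 0.7], "spin": 0}]'

```text
clock: 16.68
eef_pos: [481.2, 214.6, 88.7]
tool_rot: [0.0, -0.035, 0.999, 0.0]
force: [-0.2, -0.1, -0.8]
gripper_width: 16.4
grasp_force: 59.5
```

>>> servo_tool --rows '[{"fingers": 0, "delta_pos": [0, 0, 0.7], "spin": 0}, {"fingers": 0, "delta_pos": [0, 0, 0.7], "spin": 0}]'

```text
clock: 16.85
eef_pos: [481.1, 214.6, 87.8]
tool_rot: [-0.0, -0.035, 0.999, -0.0]
force: [0.1, 0.2, -1.6]
gripper_width: 16.6
grasp_force: 59.5
```

>>> servo_tool --rows '[{"fingers": 0, "delta_pos": [0, 0, 0.7], "spin": 0}, {"fingers": 0, "delta_pos": [0, 0, 0.7], "spin": 0}]'

```text
clock: 17.02
eef_pos: [481.2, 214.7, 87.4]
tool_rot: [0.0, -0.035, 0.999, 0.0]
force: [-0.4, -0.2, 2.3]
gripper_width: 16.3
grasp_force: 60.0
```

The collar is seated at the same height as at the grasp. Release and retreat upward.

>>> servo_tool --rows '[{"fingers": 0.3, "delta_pos": [0, 0, 0], "spin": 0}, {"fingers": 0.3, "delta_pos": [0, 0, 0], "spin": 0}, {"fingers": 0.5, "delta_pos": [0, 0, 0], "spin": 0}, {"fingers": 0.8, "delta_pos": [0, 0, 0], "spin": 0}, {"fingers": 1, "delta_pos": [0, 0, 0], "spin": 0}, {"fingers": 1, "delta_pos": [0, 0, 0], "spin": 0}, {"fingers": 1, "delta_pos": [0, 0, 0], "spin": 0}, {"fingers": 1, "delta_pos": [0, 0, 0], "spin": 0}, {"fingers": 1, "delta_pos": [0, 0, -15], "spin": 0}, {"fingers": 1, "delta_pos": [0, 0, -40], "spin": 0}, {"fingers": 1, "delta_pos": [0, 0, -70], "spin": 0}, {"fingers": 1, "delta_pos": [0, 0, -100], "spin": 0}, {"fingers": 1, "delta_pos": [0, 0, -130], "spin": 0}, {"fingers": 1, "delta_pos": [0, 0, -130], "spin": 0}, {"fingers": 1, "delta_pos": [0, 0, -130], "spin": 0}]'

```text
clock: 18.27
eef_pos: [481.7, 214.8, 218.5]
tool_rot: [0.001, -0.035, 0.999, 0.0]
force: [-0.4, -0.2, -0.4]
gripper_width: 85.4
grasp_force: 0.0
```

Run:
```python
from h import *
o=arm.get_obs();print(o["clock"],o["eef_pos"],o["force"])
S=arm.camera("side");save(S,"s10")
for l in("punch","punch_grip"):print(l,[(w(S,d["xyz"]),round(d["confidence"],2)) for d in arm.spot_point(S,l)[:3]])
hsv=cv2.cvtColor(S["img"],cv2.COLOR_RGB2HSV);m=(hsv[:,:,1]>130)&(hsv[:,:,0]<30)
q=np.argwhere(m[240:262,266:286]).mean(0)+[240,266];print("cap side",q,"was 249.18 275.89")
a,b=[cv2.imread("pics/%s.png"%n,0).astype(int) for n in("side0","s10")];print("diff fixture",abs(a-b)[150:200,300:385].mean(),"stand",abs(a-b)[240:300,255:300].mean(),"bg",abs(a-b)[330:370,100:200].mean())
```

```text
18.2667 [481.71 214.84 218.52] [-0.45 -0.17 -0.38]
punch [(array([455.76, 330.17,  84.78]), 0.9), (array([483.47, 214.13,  71.07]), 0.84), (array([609.4 , 282.31,  83.6 ]), 0.67)]
punch_grip [(array([455.38, 328.89, 114.95]), 0.9), (array([607.06, 280.11, 117.25]), 0.6), (array([478.97, 213.16,  97.68]), 0.55)]
cap side [249.14 275.5 ] was 249.18 275.89
diff fixture 18.485882352941175 stand 8.401851851851852 bg 14.5525
```

```bash
python3 -c "
from plant import arm
print(arm.sign_off())"
```

```text
the job is handed in; nothing more can be done
None
```

I pressed the punch through the template's round hole until its spring snapped (force fell from 8.4 N to 3.6 N). I then put it back upright and home in its stand, let go, and handed the job in at about 18 s; I didn't see the mark itself, and no verdict came back.

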